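# Latch the stave clamp

### The arm

A 6-joint arm with a two-finger parallel gripper is mounted at the origin on the work surface. World frame = base frame: x ahead of the robot, y to its left, z up, the work surface at z = 0. Lengths are in m, angles in rad, forces in N, time in s.
With the tool pointing down it reaches from about 0.325 to 0.9 m from the base axis. Payload 3.5 kg.
Tool frame: the origin (TCP) lies midway between the tips of the shut fingers; the grasp point (between the pads) lies 19 mm behind it; z points along the fingers, y is the direction in which the jaws open and shut (so a half turn about z gives the same grasp; the last joint's range is limited). The gripper opens to 85 mm and grips with 20 to 120 N. Pads are 22 mm wide; open, the fingers measure 114 mm over their backs; the gripper's body (76 mm by 85 mm) begins 54 mm behind the grasp point. The pads swing forward as they close: fully open they stand 13 mm farther back than shut.
Start: joints at [1.1, 0.276, -0.026, 1.268, 0, 1.467], TCP at [0.225, 0.583, 0.197] pointing down, gripper open.
Joint ranges: [-3.12, 3.12], [-0.85, 1.88], [-1.08, 1.24], [-1.95, 2.15], [-1.57, 1.53], [-3.14, 3.14]. Speed limits (rad/s): [2.57, 2.57, 3.14, 3.14, 3.14, 3.14].

### API

Orientations are given as a rotation vector (axis times angle).
In Python, from bench import env, hand, inverse_kinematics, status, optics, ticket gives the robot as it stands. The module is installed in compiled form; this text tells all that it offers. Calls block until the motion is done:
- env.move_to(position, orientation): joint-space move of the TCP to a pose.
- env.line_to(position, frame=None, vel=0.15): straight line of the TCP; frame=None keeps the orientation; vel is the mean speed in m/s.
- env.move_j(angles): joint-space move.
- hand.gripper_to(opening, squeeze=None): finger opening in m; squeeze is the grip in N (None keeps the last); returns when the fingers have stopped.
- env.wait(seconds).
- inverse_kinematics(position, orientation): joint angles nearest the present ones, or None.
- status.state(): the state.
- optics.read_camera(name): name is "scene" or "top"; returns the picture (480x640x3 uint8, red, green, blue); there is no depth.
- optics.camera_info(name): a dict with "camera_matrix" (3x3 intrinsics, pixels), "world_to_cam" (4x4, takes a point from world to camera coordinates). Camera axes: x right, y down, z forward; pixel columns grow to the right and rows downward; lengths in m; the calibration is good to about 2 mm. A picture is of the moment at which its call begins. camera_info takes no time and is no camera call.
A pose or a line that the arm cannot do raises env.Unreachable and nothing moves.
- ticket.sign_off(): hands the job in, once; it reports no verdict.
The state is a dict: "t": time; "joint_pos": joint angles; "qd": joint speeds; "effort": joint torques, N m; "tcp_pos": TCP position; "tool_rot": TCP orientation; "force": force on the tool from outside, world axes, zero at the start; "moment": the same for the moment, N m; "opening": finger opening in m.
Only numpy, scipy, OpenCV 4.12 (cv2) and the standard library are available. Lean on these libraries where they do the work, as an engineer would, in place of code of your own. Each camera call takes 0.05 s, during which the arm holds its last target.

### The job

Clamp the bucket stave in the cooper's jig: swing the steel loop over by its orange knob so that its crossbar drops behind the hook of the sliding jaw, then throw the red lever over, past its toggle point, and press it gently down until it bears on the brass stop screw. Do not jam the loop down onto the jaw or force the lever against the screw, leave the stave lying in the jig and the other things on the bench where they are, and let go.

Things in the scene. Friction and masses are not known exactly. Their poses are not given: they have to be found in the camera images.
- jig: Plywood board 345 x 170 x 20 mm, fixed to the bench, that carries all the clamp. Origin on the underside, straight below the lever's pivot; its x axis points from the latch along the board to the stave and the sliding jaw, y across the board, z up. All jig distances below are along these axes.
- pivot (a point): Axis of the lever on its steel bracket, parallel to the jig's y, 65 mm above the bench. Pivot friction (0.30 N m, 3 N at the grip) holds the lever wherever it is left, so it does not snap shut by itself. Once hooked, about 6 N at the grip are needed until the toggle point at lever angle 0.32; then it goes easily until it meets the stop screw, between angles 0.02 and 0.20.
- lever: Over-centre lever: steel arm 14 mm wide, 10 mm thick, with a red round grip (16 mm diameter, 56 mm long) at its end, 120 mm from the pivot. Origin on the pivot; the grip lies along its own -x. Angle 0: level, grip towards the jig's -x; it grows as the grip rises; 1.57 upright; it starts at 2.3 to 2.5, leaning over towards the jaw; 2.62 is the end of travel.
- grip (a point): Centre of the red grip's useful part, on the lever's centre line 95 mm from the pivot. It is best pushed over and down with closed fingertips that slide on it; pinched across (16 mm) it turns between the fingers and creeps out under load.
- loop: Loop of 6 mm steel rod, 40 mm wide, 80 g. Origin on the brass pin that hinges it to the lever, 24 mm from the pivot (at lever angle a: -24 cos(a-0.32) mm in jig x, 24 sin(a-0.32) mm in z). Its x axis runs along the 150 mm side rods to the crossbar. It starts nearly upright, held by light friction (0.035 N m); near level it drops by its own weight.
- bar (a point): Middle of the loop's crossbar (6 mm diameter), 150 mm from the loop's pin along the loop's x.
- knob (a point): Centre of the orange knob on the loop, a cylinder 18 mm in diameter and 18 mm wide (along the jig's y), standing on a thin stem 38 mm from the crossbar along the loop's z (150 mm and 38 mm from the loop's pin). Pinched across its width (along the jig's y) it turns between the fingers.
- jaw: Sliding jaw: wooden block 48 x 84 mm with a steel ledge and a hook on top and a sprung rubber pad (2.8 N/mm) facing the stave. It slides along the jig's x with 1 N of friction and starts 13 to 18 mm away from its shut position. Origin at the seat of the hook.
- seat (a point): Where the crossbar's centre lies when home in the hook, 65 mm above the bench. The hook's post is on its -x side, 12 mm wide; a lip reaches over it to +4 mm in x, 6 to 11 mm above it. The steel ledge, top 4 mm below it, goes on to +32 mm in x. Lower the bar onto the ledge 8 to 28 mm to +x of the seat, as it falls with the lever open; the lever then pulls it under the lip.
- stop: Steel foot with the brass stop screw, on the board under the lever, 50 mm from the pivot in -x; origin under its centre, on the board. The screw (10 mm diameter) has been set by hand: its flat top stands somewhere from 41 to 50 mm above the board and is not measured; find it by feel.
- stave: Origin under the middle of the pale stave: a loose wooden board 60 x 220 x 18 mm (0.16 kg), lying across the jig between the fixed jaw and the sliding jaw's pad, under the loop. It is to be clamped where it lies.
- spare_stave: Bystander: pale wooden stave 60 x 220 x 18 mm lying on the bench; origin under its middle.
- bung: Bystander: cork bung, 32 mm diameter, 28 mm tall, standing on the jig's board beside the latch; origin under it.
- mallet: Bystander: wooden mallet lying on the bench, head 75 x 120 x 66 mm, handle 170 mm; origin at the joint of both.
- drawknife: Bystander: drawknife with two wooden handles, 225 mm wide; origin under the blade.
- wax_tin: Bystander: brass-coloured tin, 68 mm diameter, 60 mm tall; origin under it.
- wood_cup: Bystander: wooden mug, 76 mm diameter, 100 mm tall; origin under it.
- small_hoop: Bystander: dark steel hoop lying flat, 150 mm diameter, 22 mm tall; origin in its middle on the bench.
There are look-alikes about, which are no part of the job. Leave any pink look-alike of the stave alone.

How it is judged:
On the way, in this order (a step that is already met when the one before it is completed fails the run):
1. the loop's crossbar lies behind the hook, on the ledge, with the lever still open (x of bar in the frame of seat between -0.004 and 0.03 m and z of bar in the frame of seat between -0.004 and 0.004 m and x of grip in the frame of jig above 0 m), for 0.2 s.
2. the lever is thrown past its toggle point and bears on the stop screw, the crossbar home in the hook (x of grip in the frame of jig below 0 m and z of grip in the frame of jig below 0.0905 m and contact force between lever and stop above 1 N and x of bar in the frame of seat between -0.004 and 0.004 m), for 0.2 s.
At the end, for the whole second after the job is handed in: Crossbar home in the hook (within 4 mm along the jig, 5 mm in height), lever past its toggle point (grip centre under 25 mm above pivot height) and bearing on the stop screw with over 1 N, jaw pressing the stave with over 15 N, all at rest (all of step 2 and z of bar in the frame of seat between -0.005 and 0.005 m and contact force between jaw and stave above 15 N and linear speed of each of stave, lever below 0.01 m/s); the robot touches nothing.
It fails at once if the lever is forced against the stop screw with more than 35 N (a push of up to 12 N at the grip stays well below) (contact force between lever and stop above 35 N).
It fails at once if the loop is jammed onto the jaw with more than 35 N while the lever is still open (contact force between loop and jaw above 35 N and x of grip in the frame of jig above 0 m).
It fails at once if the stave is pushed more than 30 mm out of its place in the jig (distance of stave from where it was at the start of the episode above 0.03 m).
It fails at once if a bystander is moved more than 30 mm (distance of any of spare_stave, bung, mallet, drawknife, wax_tin, wood_cup, small_hoop from where it was at the start of the episode above 0.03 m).
It also fails if it takes over 64 s, if anything falls off the work surface, if the arm or the gripper's body presses on something with over 40 N, if the wrist force passes 120 N, or if a joint passes its speed limit or range.

## Working session

There is one attempt and no reset: what is moved stays moved. The work goes in short steps, each a Python script; the robot and the scene stay as the last script left them, time stands still between calls to the robot, and variables do not carry over. Pictures are saved under pics/ and viewed, and the job is handed in when it is done.

```bash
mkdir -p pics; ls; python3 - <<'E'
from bench import env, hand, inverse_kinematics, status, optics, ticket
import cv2, numpy as np
s=status.state(); print({k:np.round(v,3) for k,v in s.items()})
for n in ("scene","top"):
    im=optics.read_camera(n); cv2.imwrite(f"pics/{n}0.png",im[:,:,::-1])
    c=optics.camera_info(n); print(n,np.round(c["camera_matrix"],2).tolist(),np.round(c["world_to_cam"],4).tolist())
E
```

```text
pics
{'t': np.float64(0.0), 'joint_pos': array([ 1.1  ,  0.277, -0.028,  1.268, -0.   ,  1.467]), 'qd': array([-0.001,  0.001,  0.001,  0.   , -0.002,  0.   ]), 'effort': array([-1.0000e-03, -4.4551e+01,  2.9520e+01,  1.7000e-02,  0.0000e+00,
        0.0000e+00]), 'tcp_pos': array([0.224, 0.582, 0.196]), 'tool_rot': array([-5.740e-01, -3.088e+00,  3.000e-03]), 'force': array([-0.353, -0.715, -0.099]), 'moment': array([-0.031, -0.024,  0.06 ]), 'opening': np.float64(0.085)}
scene [[597.83, 0.0, 320.11], [0.0, 597.83, 243.76], [0.0, 0.0, 1.0]] [[0.8575, 0.5144, -0.0111, -0.3736], [0.4018, -0.6829, -0.6101, -0.1013], [-0.3214, 0.5187, -0.7923, 1.6943], [0.0, 0.0, 0.0, 1.0]]
top [[464.87, 0.0, 319.86], [0.0, 464.87, 237.94], [0.0, 0.0, 1.0]] [[-0.1096, -0.994, -0.0, 0.0338], [-0.9723, 0.1072, -0.2079, 0.4359], [0.2066, -0.0227, -0.9782, 1.0365], [0.0, 0.0, 0.0, 1.0]]
```

View pics/scene0.png

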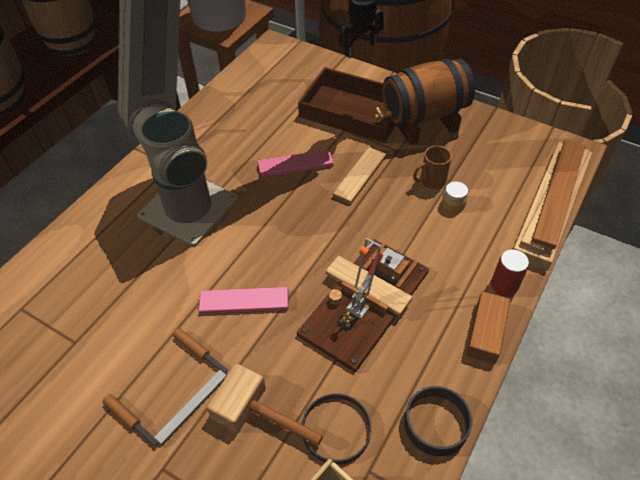

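View pics/top0.png

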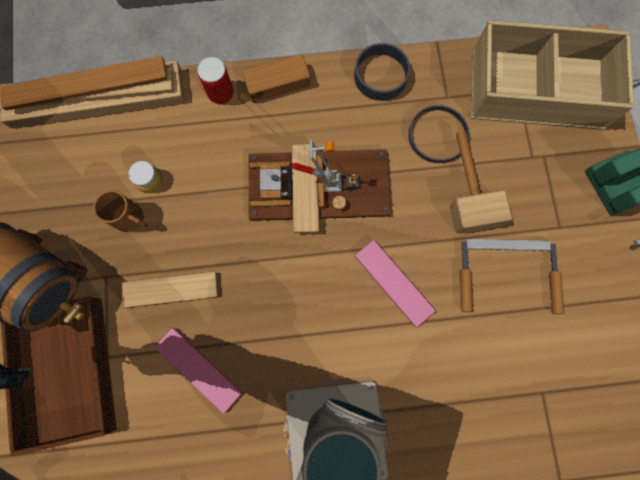

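The scene view shows the jig at about (365,300) and the top view shows it at about (320,185). The orange knob is at scene (365,250) and top (330,147). I'll enlarge both.

```bash
python3 - <<'E'
import cv2
a=cv2.imread("pics/scene0.png")[220:380,280:450]; b=cv2.imread("pics/top0.png")[130:240,235:405]
cv2.imwrite("pics/sc.png",cv2.resize(a,None,fx=3.7,fy=3.7,interpolation=cv2.INTER_CUBIC))
cv2.imwrite("pics/tc.png",cv2.resize(b,None,fx=4.6,fy=4.6,interpolation=cv2.INTER_CUBIC))
E
```

```text
(no output)
```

View pics/sc.png

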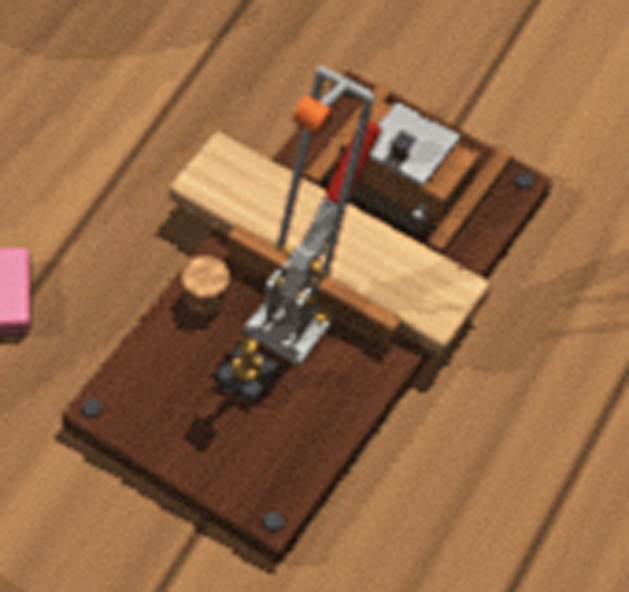

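View pics/tc.png

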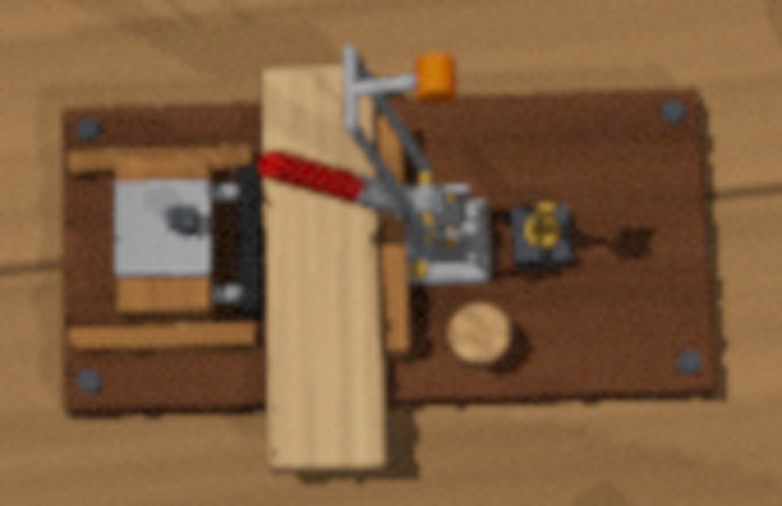

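```bash
cat > h.py <<'E'
import numpy as np, cv2
from bench import env, hand, inverse_kinematics, status, optics, ticket
C={n:optics.camera_info(n) for n in("scene","top")}
def P(n): return C[n]["camera_matrix"]@C[n]["world_to_cam"][:3]
def proj(n,p):
    q=P(n)@np.append(p,1); return q[:2]/q[2]
def ray(n,uv):
    M=np.array(C[n]["world_to_cam"]);R,t=M[:3,:3],M[:3,3]
    return -R.T@t, R.T@np.linalg.inv(C[n]["camera_matrix"])@np.array([uv[0],uv[1],1.])
def plane(n,uv,z):
    o,d=ray(n,uv); return o+d*(z-o[2])/d[2]
def tri(uvs,uvt):
    X=cv2.triangulatePoints(P("scene"),P("top"),np.array(uvs,float).reshape(2,1),np.array(uvt,float).reshape(2,1))[:,0]
    X=X[:3]/X[3]; return X, proj("scene",X)-uvs, proj("top",X)-uvt
def S(u,v): return np.array([280+(u+.5)/3.7-.5,220+(v+.5)/3.7-.5])
def T(u,v): return np.array([235+(u+.5)/4.6-.5,130+(v+.5)/4.6-.5])
E
python3 - <<'E'
from h import *
np.set_printoptions(precision=4,suppress=True)
b=[plane("top",T(*p),.021) for p in [(88,128),(672,110),(688,361),(88,380)]]
print(np.array(b)); 
for p in [(525,180),(273,521),(92,407)]: print(plane("scene",S(*p),.021))
d={}
for n in("scene","top"):
    im=cv2.imread(f"pics/{n}0.png"); h=cv2.cvtColor(im,cv2.COLOR_BGR2HSV)
    m=cv2.inRange(h,(6,190,150),(14,255,255)); k,l,st,ce=cv2.connectedComponentsWithStats(m)
    o=[(s[4],c) for s,c in zip(st[1:],ce[1:]) if s[4]>8]; print(n,o)
    m=cv2.inRange(h,(0,190,90),(4,255,255))|cv2.inRange(h,(174,190,90),(180,255,255)); k,l,st,ce=cv2.connectedComponentsWithStats(m)
    print('red',[(s,c) for s,c in zip(st[1:],ce[1:]) if s[4]>8])
print("bar", tri(S(344,82),T(350,88)))
print("barends", tri(S(318,70),T(349,48)), tri(S(371,95),T(352,128)))
print("griptip",tri(S(373,126),T(262,163)))
print("hook top z.076",plane("top",T(185,218),.076),plane("scene",S(403,138),.076))
print("ledge corners",[plane("top",T(*p),.061) for p in[(113,178),(210,178),(113,275),(211,275)]])
print("stop",plane("top",T(543,225),.065), "bracket",plane("top",T(450,225),.065))
print("bung",plane("top",T(480,333),.048))
E
```

```text
[[ 0.6625  0.1255  0.021 ]
 [ 0.6383 -0.1881  0.021 ]
 [ 0.4985 -0.1773  0.021 ]
 [ 0.5227  0.1368  0.021 ]]
[0.6612 0.1298 0.021 ]
[ 0.6369 -0.1859  0.021 ]
[ 0.4973 -0.1748  0.021 ]
scene [(np.int32(39), array([363.7692, 250.    ]))]
red [(array([377, 253,   5,  13,  22], dtype=int32), array([379.1364, 258.0455])), (array([369, 261,   5,  13,  23], dtype=int32), array([370.6522, 268.    ]))]
top []
red [(array([201,  80,  20,   6,  49], dtype=int32), array([210.2449,  82.9592])), (array([291, 163,  22,  10, 106], dtype=int32), array([301.6981, 167.6226]))]
bar (array([ 0.5799, -0.0113,  0.2353]), array([-0.1033,  0.0392]), array([-0.1515, -0.1314]))
barends (array([ 0.5759, -0.0221,  0.2615]), array([ 3.6641, -1.4823]), array([5.5605, 4.5385])) (array([ 0.5846, -0.0007,  0.2086]), array([-4.0343,  1.4238]), array([-5.7133, -5.27  ]))
griptip (array([0.5844, 0.0316, 0.1451]), array([ 0.0342, -0.0132]), array([0.0492, 0.0425]))
hook top z.076 [0.5862 0.0748 0.076 ] [0.5867 0.0809 0.076 ]
ledge corners [array([0.6173, 0.1106, 0.061 ]), array([0.6118, 0.061 , 0.061 ]), array([0.5652, 0.115 , 0.061 ]), array([0.5597, 0.0653, 0.061 ])]
stop [ 0.5664 -0.106   0.065 ] bracket [ 0.5716 -0.0587  0.065 ]
bung [ 0.5179 -0.0685  0.048 ]
```

Candidates for what I need:
- **Orange knob:** scene (364,250), top (329,146). It is the only orange thing. The red tin at scene (510,270) and top (215,80) is not orange.
- **Red lever grip:** scene (375,263), top (302,168), again with the red tin as the look-alike.
- **Stave to clamp:** the pale one lying across the jig, scene (370,285). The spare stave is at scene (360,175), and the pink ones are at scene (295,163) and (243,300).

The close crops confirm the knob on its stem, the loop and the grip. Next I'll triangulate with the bar ends paired correctly.

```bash
cat >> h.py <<'E'
cb=np.array([0.5798,-0.0247]) # board centre (mean of both views)
ax=np.array([0.0242,0.3139]);ax/=np.linalg.norm(ax); ay=np.array([-ax[1],ax[0]])
def J(p,px=-0.031): # world-> jig (x from pivot,y,z)
    d=np.array(p[:2])-cb; return np.array([d@ax-px,d@ay,p[2]])
def W(j,px=-0.031):
    return np.append(cb+ax*(j[0]+px)+ay*j[1],j[2])
E
python3 - <<'E'
from h import *
np.set_printoptions(precision=4,suppress=True)
for nm,s,t in [("bar-near",(318,70),(352,128)),("bar-far",(371,95),(349,48)),("bar",(344,82),(350,88)),("griptip",(373,126),(262,163)),("gripbase",(338,195),(358,190))]:
    X,e,f=tri(S(*s),T(*t)); print(nm,X,J(X),abs(e).max(),abs(f).max())
for n in("scene","top"):
    im=cv2.imread(f"pics/{n}0.png"); h=cv2.cvtColor(im,cv2.COLOR_BGR2HSV)
    m=cv2.inRange(h,(5,200,120),(16,255,255)); k,l,st,ce=cv2.connectedComponentsWithStats(m)
    print(n,[(s,c) for s,c in zip(st[1:],ce[1:]) if s[4]>8 and (n=="scene" or s[0]>300 and s[0]<345 and s[1]<160)])
X,e,f=tri((364,250),T(435,76)); print("knob",X,J(X),e,f)
print("stop",J(plane("top",T(543,225),.065)),J(plane("scene",S(250,355),.065)))
print("hook",J(plane("top",T(185,218),.074)),J(plane("scene",S(403,143),.074)))
print("ledge",[J(plane("top",T(*p),.061))[:2] for p in[(113,178),(210,178),(113,275),(211,275)]],[J(plane("scene",S(*p),.061))[:2] for p in [(397,101),(460,138),(370,147),(430,182)]])
E
```

```text
bar-near [ 0.5619 -0.0103  0.2342] [0.044  0.0189 0.2342] 0.08674363127386187 0.1279904697640859
bar-far [ 0.5983 -0.0125  0.2361] [ 0.0446 -0.0175  0.2361] 0.1953081463564672 0.2845373897681043
bar [ 0.5799 -0.0113  0.2353] [0.0444 0.0009 0.2353] 0.10329152809720199 0.15151674356189915
griptip [0.5844 0.0316 0.1451] [ 0.0875 -0.0002  0.1451] 0.03422249507326569 0.04916817713694854
gripbase [ 0.5803 -0.01    0.1152] [0.0457 0.0006 0.1152] 1.035559305504819 1.4288738894628068
scene []
top [(array([326, 142,   8,   9,  56], dtype=int32), array([329.4821, 146.1607]))]
knob [ 0.5774 -0.0477  0.2452] [0.0079 0.0006 0.2452] [-0.1699  0.0608] [-0.2455 -0.2131]
stop [-0.0511  0.0071  0.065 ] [-0.0567 -0.0049  0.065 ]
hook [0.1309 0.0006 0.074 ] [ 0.1346 -0.0003  0.074 ]
ledge [array([ 0.1688, -0.027 ]), array([ 0.1189, -0.0253]), array([0.1691, 0.0253]), array([0.1192, 0.027 ])] [array([0.1716, 0.0259]), array([ 0.1691, -0.0258]), array([0.1276, 0.0204]), array([ 0.1259, -0.0279])]
```

Everything agrees with the given sizes. The bar radius comes out at about 152 mm, the lever angle at about 2.40 and the seat at about x = 0.138 in the jig. Next I'll grasp the knob.

```bash
cat >> h.py <<'E'
from scipy.spatial.transform import Rotation as Ro
def tool_rot(flip=False):
    y=np.append(-ay,0)*(-1 if flip else 1); z=np.array([0,0,-1.]); x=np.cross(y,z)
    return Ro.from_matrix(np.c_[x,y,z]).as_rotvec()
def st(tag=""):
    s=status.state(); print(tag,"t%.2f"%s["t"],"J",np.round(J(s["tcp_pos"]),4),"F",np.round(s["force"],1),"op %.4f"%s["opening"]); return s
E
python3 - <<'E'
from h import *
p=W([.008,0,.34])
best=None
for f in(0,1):
    q=inverse_kinematics(p,tool_rot(f)); print(f,np.round(q,2) if q is not None else None)
s=status.state(); f=int(abs(inverse_kinematics(p,tool_rot(0))[5]-s["joint_pos"][5])>abs(inverse_kinematics(p,tool_rot(1))[5]-s["joint_pos"][5]))
print("flip",f); open("flip","w").write(str(f))
env.line_to(np.append(s["tcp_pos"][:2],.33),vel=.3)
env.move_to(p,tool_rot(f)); hand.gripper_to(.045,20); st("above")
env.line_to(W([.008,0.0006,.226]),vel=.12); st("at")
cv2.imwrite("pics/g1s.png",cv2.resize(optics.read_camera("scene")[180:340,280:450,::-1],None,fx=3.7,fy=3.7))
cv2.imwrite("pics/g1t.png",cv2.resize(optics.read_camera("top")[90:240,235:405,::-1],None,fx=4,fy=4))
E
```

```text
0 [-0.19  0.16  0.12  1.53 -0.    1.45]
1 [-0.19  0.16  0.12  1.53 -0.   -1.69]
flip 0
above t3.73 J [0.0081 0.     0.34  ] F [ 0.5 -0.8 -0.9] op 0.0451
at t4.83 J [ 7.90e-03 -2.00e-04  2.27e-01] F [ 0.7 -0.2  0.1] op 0.0448
```

View pics/g1s.png

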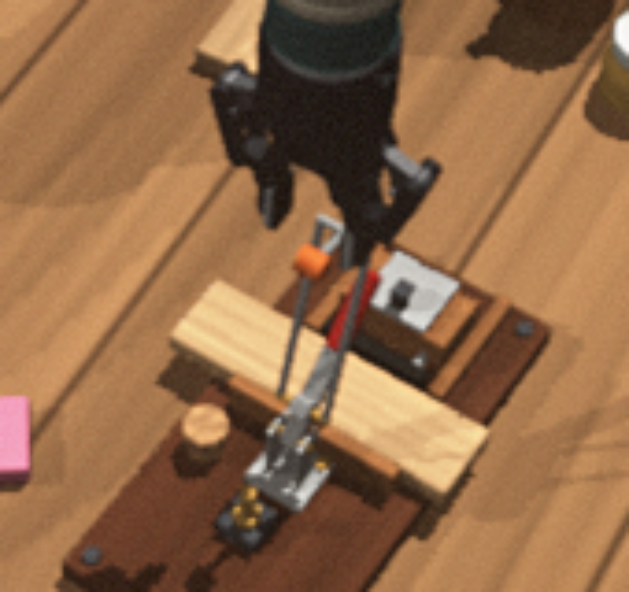

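View pics/g1t.png

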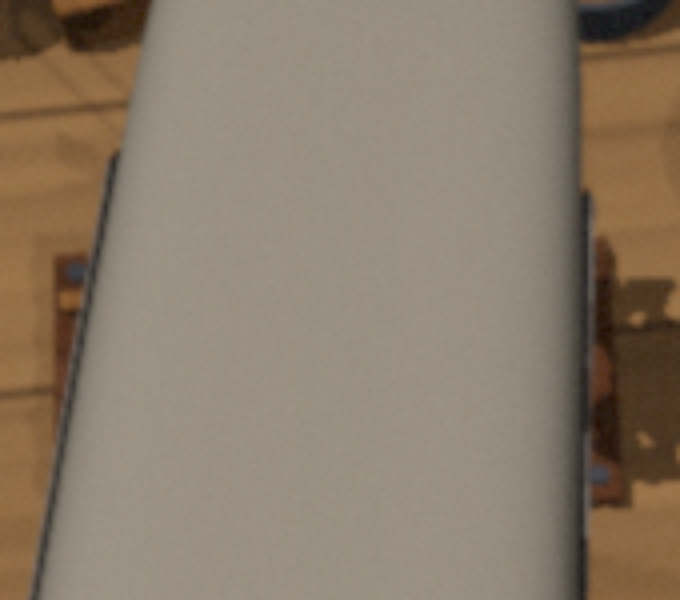

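```bash
python3 - <<'E'
from h import *
s=status.state()
def cr(p): 
    q=proj("scene",p); return np.round(((q-[280,180])*3.7),0)
t=s["tcp_pos"]
print("tcp",cr(t),"grasp",cr(t+[0,0,.019]))
for y in(.0225,-.0225):
    for dz in(0,.008): print(y,dz,cr(W([.0079,y,t[2]+dz])))
print("knob",cr(W([.0079,.0006,.2452])))
E
```

```text
tcp [310. 278.] grasp [312. 259.]
0.0225 0 [278. 261.]
0.0225 0.008 [278. 253.]
-0.0225 0 [342. 296.]
-0.0225 0.008 [343. 288.]
knob [310. 259.]
```

```bash
python3 - <<'E'
from h import *
st()
im=optics.read_camera("scene")[190:270,325:405,::-1]
cv2.imwrite("pics/g2s.png",cv2.resize(cv2.convertScaleAbs(im,alpha=1.8,beta=20),None,fx=7.4,fy=7.4,interpolation=cv2.INTER_CUBIC))
E
```

```text
t4.92 J [ 7.900e-03 -2.000e-04  2.272e-01] F [-0.  -0.3  0.1] op 0.0448
```

View pics/g2s.png

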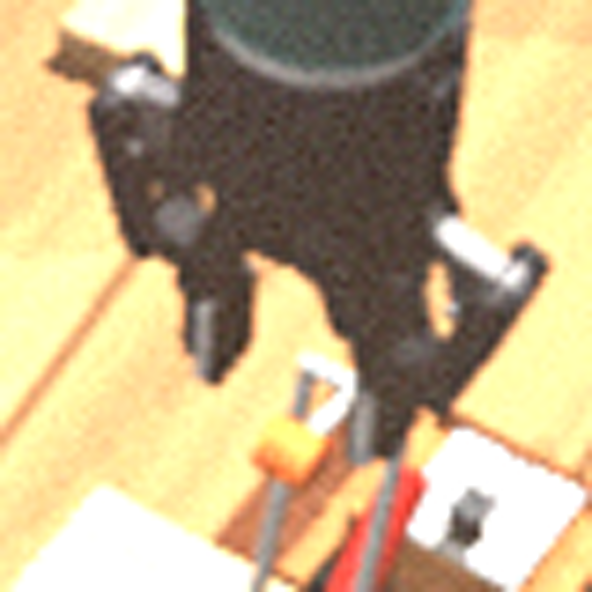

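```bash
python3 - <<'E'
from h import *
for c,y in(((354,241.4),.0225),((375.3,252.2),-.037)):
  for z in(.227,.235,.245,.255): print(c,y,z,[np.round(proj("scene",W([x,y,z])),1) for x in(-.003,.019)])
E
```

```text
(354, 241.4) 0.0225 0.227 [array([352.3, 253.8]), array([357.8, 247.2])]
(354, 241.4) 0.0225 0.235 [array([352.4, 251.6]), array([358., 245.])]
(354, 241.4) 0.0225 0.245 [array([352.6, 248.8]), array([358.1, 242.2])]
(354, 241.4) 0.0225 0.255 [array([352.7, 246. ]), array([358.3, 239.4])]
(375.3, 252.2) -0.037 0.227 [array([375.4, 266.5]), array([380.8, 259.7])]
(375.3, 252.2) -0.037 0.235 [array([375.6, 264.3]), array([381.1, 257.5])]
(375.3, 252.2) -0.037 0.245 [array([375.9, 261.6]), array([381.4, 254.7])]
(375.3, 252.2) -0.037 0.255 [array([376.2, 258.8]), array([381.7, 252. ])]
```

```bash
python3 - <<'E'
from h import *
print(proj("scene",[.224,.582,.196]),proj("top",[.224,.582,.196]))
s=status.state(); t=s["tcp_pos"];print(np.round(s["joint_pos"],3))
R=Ro.from_rotvec(s["tool_rot"]).as_matrix(); print(np.round(R,3))
im=cv2.imread("pics/scene0.png")[0:100,300:420]
cv2.imwrite("pics/g3.png",cv2.resize(cv2.convertScaleAbs(im,alpha=1.8,beta=20),None,fx=6,fy=6,interpolation=cv2.INTER_CUBIC))
E
```

```text
[359.21477762  65.17633579] [ 18.38546597 364.91742857]
[-0.194  0.182 -0.084  1.304  0.     1.454]
[[ 0.077  0.997  0.002]
 [ 0.997 -0.077 -0.   ]
 [-0.     0.002 -1.   ]]
```

View pics/g3.png

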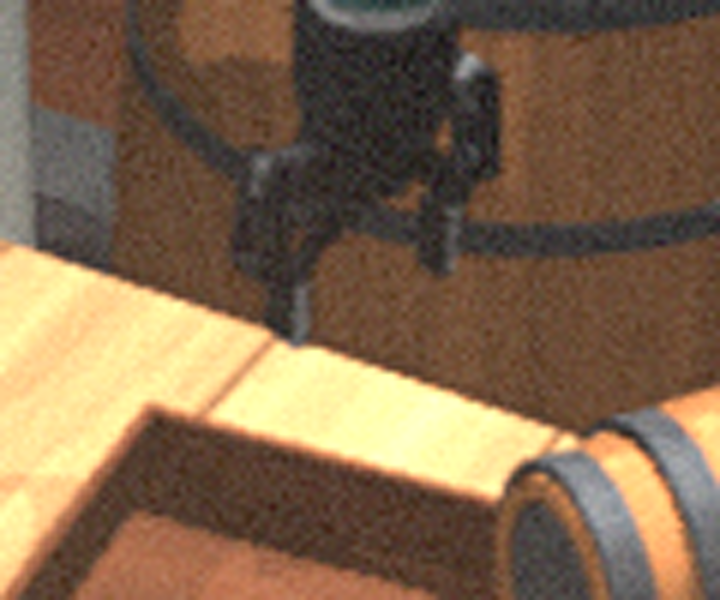

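The picture puts the finger tips about 14 px (roughly 40 mm) higher than the reported TCP projects. The start picture shows the same offset. I'll check where the tool really is by closing the fingers and looking from both cameras.

```bash
python3 - <<'E'
from h import *
hand.gripper_to(.015,20); s=st("closed")
im=optics.read_camera("scene")[190:270,325:405,::-1]
cv2.imwrite("pics/g4s.png",cv2.resize(cv2.convertScaleAbs(im,alpha=1.8,beta=20),None,fx=7.4,fy=7.4,interpolation=cv2.INTER_CUBIC))
for z in (.196,.21,.24): print(z,proj("top",[.224,.582,z]))
im=cv2.imread("pics/top0.png")[340:420,0:80]
cv2.imwrite("pics/g4t.png",cv2.resize(cv2.convertScaleAbs(im,alpha=2,beta=20),None,fx=7,fy=7,interpolation=cv2.INTER_CUBIC))
E
```

```text
closed t5.38 J [0.008  0.0006 0.226 ] F [-0.1  0.5 -0.1] op 0.0153
0.196 [ 18.38546597 364.91742857]
0.21 [ 13.60752538 365.36415256]
0.24 [  2.84120946 366.3707728 ]
```

View pics/g4s.png

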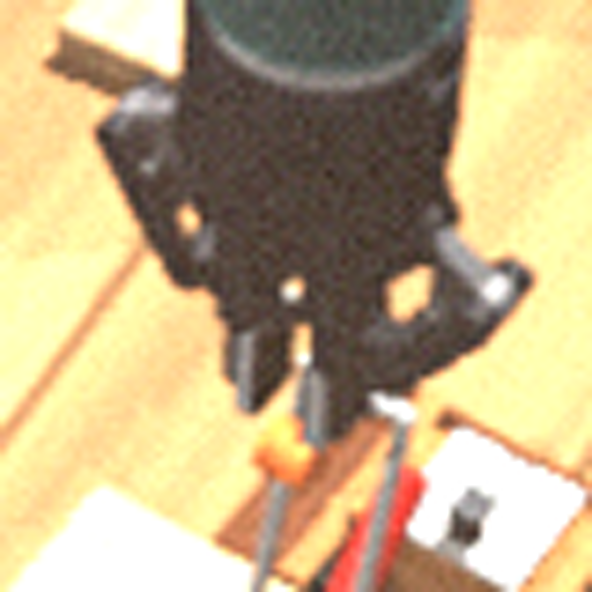

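View pics/g4t.png

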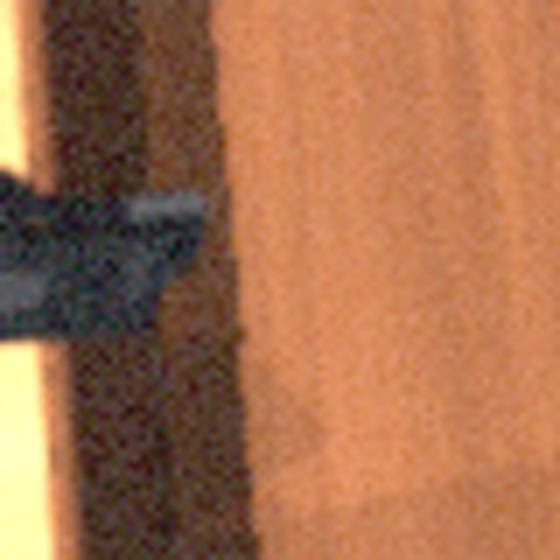

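```bash
python3 - <<'E'
from h import *
c=np.array([.224,.582,0]); y=np.array([.36,.933,0]); x=np.array([-.933,.36,0])
for z in(.196,.209,.24,.25):
  for s in(-.0425,-.057):
    print(z,s,[np.round(proj("top",c+y*s+x*k+[0,0,z]),1) for k in(-.011,.011)],[np.round(proj("scene",c-y*s*e+x*k+[0,0,z]),1) for e in(1,-1) for k in(-.011,.011)])
E
```

```text
0.196 -0.0425 [array([ 41.6, 365. ]), array([ 37.2, 376.8])] [array([372.5,  61.5]), array([367.7,  58. ]), array([350.5,  72.5]), array([345.8,  68.9])]
0.196 -0.057 [array([ 48.8, 367.1]), array([ 44.4, 378.8])] [array([376.2,  59.6]), array([371.4,  56.2]), array([346.7,  74.5]), array([341.9,  70.8])]
0.209 -0.0425 [array([ 37.5, 365.5]), array([ 33. , 377.4])] [array([372.8,  57.7]), array([367.9,  54.3]), array([350.7,  68.8]), array([345.9,  65.2])]
0.209 -0.057 [array([ 44.8, 367.5]), array([ 40.4, 379.4])] [array([376.5,  55.9]), array([371.6,  52.4]), array([346.8,  70.7]), array([342. ,  67.1])]
0.24 -0.0425 [array([ 27.3, 366.5]), array([ 22.6, 378.8])] [array([373.4,  48.6]), array([368.5,  45.2]), array([351. ,  59.7]), array([346.1,  56.1])]
0.24 -0.057 [array([ 34.8, 368.6]), array([ 30.1, 381. ])] [array([377.1,  46.8]), array([372.2,  43.3]), array([347.1,  61.6]), array([342.2,  58. ])]
0.25 -0.0425 [array([ 23.8, 366.9]), array([ 19. , 379.3])] [array([373.6,  45.6]), array([368.7,  42.2]), array([351.1,  56.7]), array([346.2,  53.1])]
0.25 -0.057 [array([ 31.4, 369. ]), array([ 26.7, 381.5])] [array([377.4,  43.8]), array([372.4,  40.4]), array([347.2,  58.6]), array([342.3,  55. ])]
```

```bash
python3 - <<'E'
from h import *
for z in(.226,.25,.26,.27): print(z,np.round(proj("scene",W([-.003,.0076,z])),1),np.round(proj("scene",W([-.003,-.022,z])),1), np.round(proj("scene",W([-.003,-.0076,z])),1))
E
```

```text
0.226 [358.  257.2] [369.5 263.5] [363.9 260.4]
0.25 [358.4 250.6] [370.1 256.9] [364.4 253.8]
0.26 [358.6 247.7] [370.4 254.1] [364.6 251. ]
0.27 [358.8 244.9] [370.6 251.3] [364.9 248.2]
```

Both cameras and the empty closure at 15.3 mm agree: the real finger tips sit about 40 mm above the reported TCP. I'll correct for that by going 40 mm lower, then verify with the grasp, since the opening should stop at 18 mm.

```bash
python3 - <<'E'
from h import *
hand.gripper_to(.045,20)
for z in(.21,.195,.185):
    env.line_to(W([.008,0.0006,z]),vel=.08); s=st("down")
    if np.linalg.norm(s["force"])>6: break
hand.gripper_to(.012,20); st("grip")
im=optics.read_camera("scene")[190:270,325:405,::-1]
cv2.imwrite("pics/g5s.png",cv2.resize(cv2.convertScaleAbs(im,alpha=1.8,beta=20),None,fx=7.4,fy=7.4,interpolation=cv2.INTER_CUBIC))
E
```

```text
down t6.17 J [0.0081 0.0015 0.2088] F [0.3 0.9 0. ] op 0.0449
down t6.51 J [0.0081 0.0013 0.1942] F [ 0.4 -0.5  0.5] op 0.0452
down t6.78 J [0.0081 0.0011 0.1843] F [-0.   0.4 -0.2] op 0.0447
grip t7.13 J [0.008  0.0002 0.1854] F [ 1.3 -0.3  0.6] op 0.0177
```

View pics/g5s.png

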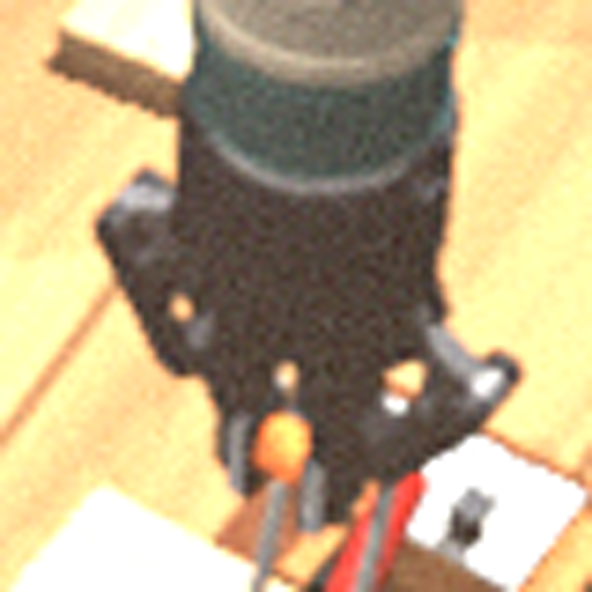

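The knob is gripped at 17.7 mm and the picture shows it between the pads. Now I'll swing it along its arc.

```bash
cat >> h.py <<'E'
PIN=np.array([.0117,.086]);RK=.1547;DZ=.0557
def ktcp(ph):
    return W([PIN[0]+RK*np.cos(ph),.0004,PIN[1]+RK*np.sin(ph)-DZ])
E
python3 - <<'E'
from h import *
for d in [85,78,70,62,54,46,38,30,24,18,14]:
    env.line_to(ktcp(np.radians(d)),vel=.12); s=st(str(d))
    if np.linalg.norm(s["force"])>12: print("STOP"); break
cv2.imwrite("pics/g6s.png",cv2.resize(cv2.convertScaleAbs(optics.read_camera("scene")[190:330,300:450,::-1],alpha=1.5,beta=10),None,fx=4.2,fy=4.2,interpolation=cv2.INTER_CUBIC))
E
```

```text
85 t7.47 J [0.0255 0.0002 0.1846] F [0.2 0.5 0.6] op 0.0177
78 t7.78 J [0.0441 0.0003 0.1816] F [1.3 0.4 0.4] op 0.0173
70 t8.12 J [0.0648 0.0004 0.1755] F [ 1.4 -0.8 -0.8] op 0.0173
62 t8.45 J [0.0845 0.0004 0.1666] F [ 1.5 -0.8 -1.9] op 0.0179
54 t8.78 J [0.1029 0.0004 0.1551] F [ 1.7 -1.5 -2.4] op 0.0177
46 t9.12 J [0.1194 0.0004 0.1413] F [ 2.6 -1.6 -2.1] op 0.0176
38 t9.45 J [0.1339 0.0004 0.1251] F [ 1.4 -1.5 -1.8] op 0.0177
30 t9.78 J [0.146  0.0004 0.1075] F [ 2.3 -0.9 -2.1] op 0.0174
24 t10.07 J [0.1532 0.0003 0.0933] F [ 2.4  0.1 -0.2] op 0.0176
18 t10.35 J [0.1591 0.0003 0.0782] F [1.  0.1 0.2] op 0.0175
14 t10.60 J [0.1621 0.0002 0.0678] F [1.5 2.1 0.9] op 0.0180
```

View pics/g6s.png

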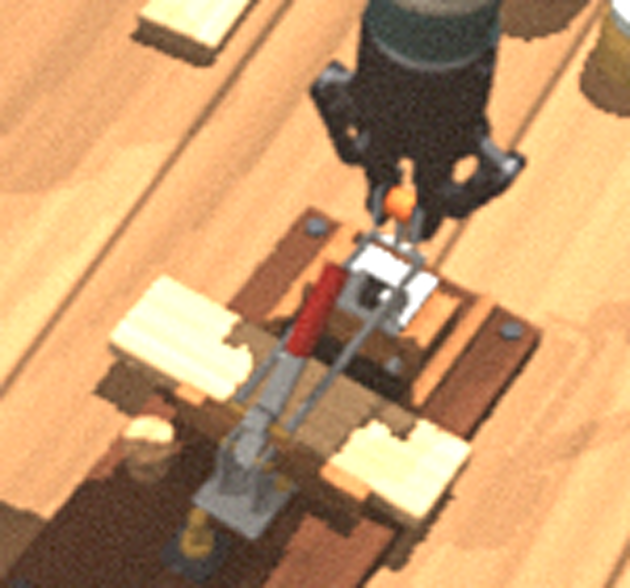

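The loop follows: the bar hangs just behind the hook, over the ledge, and the lever is untouched. I'll lower it in small steps.

```bash
python3 - <<'E'
from h import *
f0=status.state()["force"]
for d in [12,10.5,9.2,8.3,7.5]:
    env.line_to(ktcp(np.radians(d)),vel=.05); env.wait(.1); s=st(str(d))
    if s["force"][2]>5: print("contact"); break
hand.gripper_to(.04); env.wait(.2); st("rel")
p=s["tcp_pos"]; env.line_to(np.append(p[:2],.16),vel=.2); st("up")
for y in [0]:
    env.line_to(W([.24,0,.2]),vel=.25)
cv2.imwrite("pics/g7s.png",cv2.resize(cv2.convertScaleAbs(optics.read_camera("scene")[200:340,300:450,::-1],alpha=1.5,beta=10),None,fx=4.2,fy=4.2,interpolation=cv2.INTER_CUBIC))
cv2.imwrite("pics/g7t.png",cv2.resize(optics.read_camera("top")[120:240,235:405,::-1],None,fx=4.6,fy=4.6,interpolation=cv2.INTER_CUBIC))
st()
E
```

```text
12 t11.01 J [0.1632 0.0002 0.0627] F [1.6 2.5 0.6] op 0.0173
10.5 t11.36 J [0.164  0.0002 0.0585] F [2.  1.8 1.4] op 0.0176
9.2 t11.71 J [0.1645 0.0002 0.055 ] F [1.3 3.1 0.8] op 0.0180
8.3 t12.06 J [0.1649 0.0003 0.0526] F [2.2 2.4 1.2] op 0.0172
7.5 t12.41 J [0.1651 0.0003 0.0505] F [2.2 2.6 1.3] op 0.0173
rel t12.95 J [0.1649 0.0007 0.0503] F [-0.1  0.5 -1. ] op 0.0404
up t13.65 J [0.165  0.001  0.1591] F [-0.6 -0.5  0.2] op 0.0401
 t14.24 J [0.2391 0.0013 0.198 ] F [-0.8 -0.5 -0.3] op 0.0398
```

View pics/g7s.png

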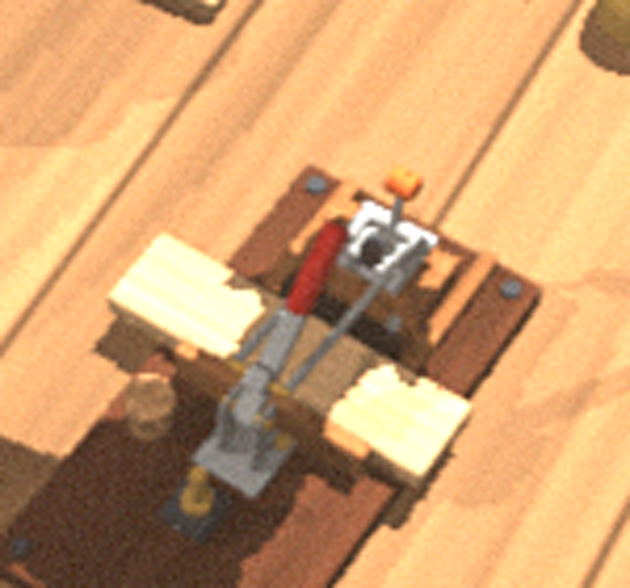

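View pics/g7t.png

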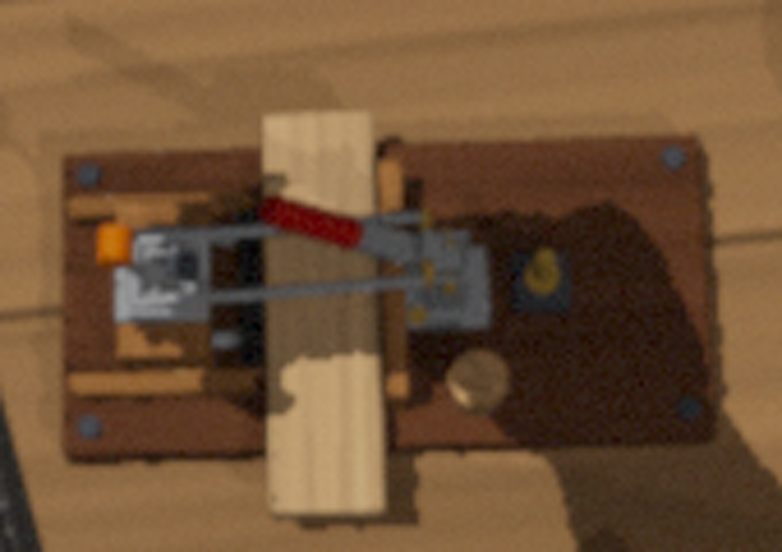

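```bash
python3 - <<'E'
from h import *
t=lambda u,v:T(u,v)-[0,10]
for u,v,z in((137,260,.065),(113,242,.103)): print(J(plane("top",t(u,v),z)))
X,e,f=tri([300+403/4.2,200+183/4.2],t(113,242)); print("knob",J(X),e)
print("bar scene", J(plane("scene",[300+398/4.2,200+225/4.2],.065)),"hook",J(plane("top",t(183,265),.074)),J(plane("scene",[300+375/4.2,200+250/4.2],.074)))
X,e,f=tri([300+333/4.2,200+225/4.2],t(264,210)); print("griptip",J(X))
E
python3 - <<'E'
import cv2
im=cv2.imread("pics/g7s.png")[160:300,300:460]; cv2.imwrite("pics/g7z.png",cv2.resize(im,None,fx=4,fy=4,interpolation=cv2.INTER_CUBIC))
E
```

```text
[ 0.15617145 -0.00558906  0.065     ]
[ 0.16361098 -0.00166926  0.103     ]
knob [ 0.16345586 -0.00128398  0.10395211] [ 0.0107812  -0.00454358]
bar scene [ 0.16214236 -0.0026006   0.065     ] hook [0.13187252 0.0010777  0.074     ] [ 0.13233841 -0.00378882  0.074     ]
griptip [0.08580188 0.00145799 0.14640397]
```

View pics/g7z.png

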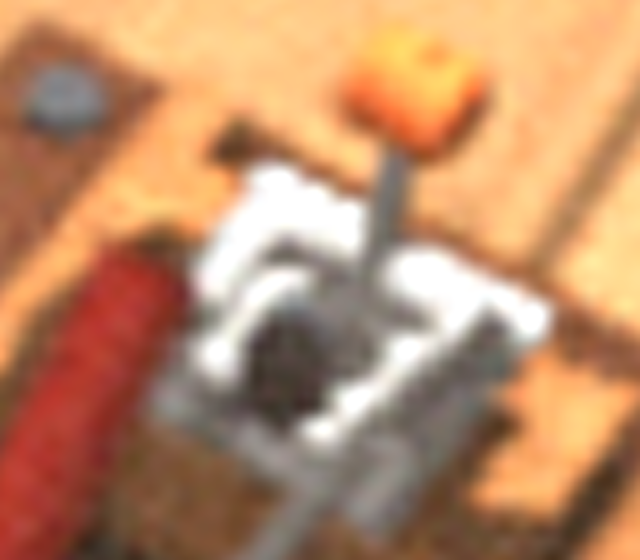

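The bar is on the ledge at about x = 0.159, z = 0.065, which is 20 mm behind the seat, and the lever is still at about 2.4. Next I'll throw the lever with closed fingertips.

```bash
cat >> h.py <<'E'
TIP=.041
def ltcp(a,fx=.011):
    if a>=np.pi/2:
        x=-.120*np.cos(a)+.008*np.sin(a); z=.065+.120*np.sin(a)-.025
    else:
        x=-.095*np.cos(a)+.008*np.sin(a); z=.065+.095*np.sin(a)+.008*np.cos(a)
    return W([x+fx,0,z-TIP])
E
python3 - <<'E'
from h import *
hand.gripper_to(0.0,40); st()
env.line_to(W([.122,0,.16]),vel=.25)
env.line_to(W([.122,0,.121-TIP]),vel=.15); st("beside")
cv2.imwrite("pics/g8s.png",cv2.resize(cv2.convertScaleAbs(optics.read_camera("scene")[200:340,300:450,::-1],alpha=1.5,beta=10),None,fx=4.2,fy=4.2,interpolation=cv2.INTER_CUBIC))
E
```

```text
t14.71 J [ 0.2397 -0.      0.2   ] F [-0.2 -0.   0.6] op 0.0002
beside t16.04 J [ 0.1228 -0.0008  0.0808] F [-0.1  0.   0.4] op 0.0001
```

View pics/g8s.png

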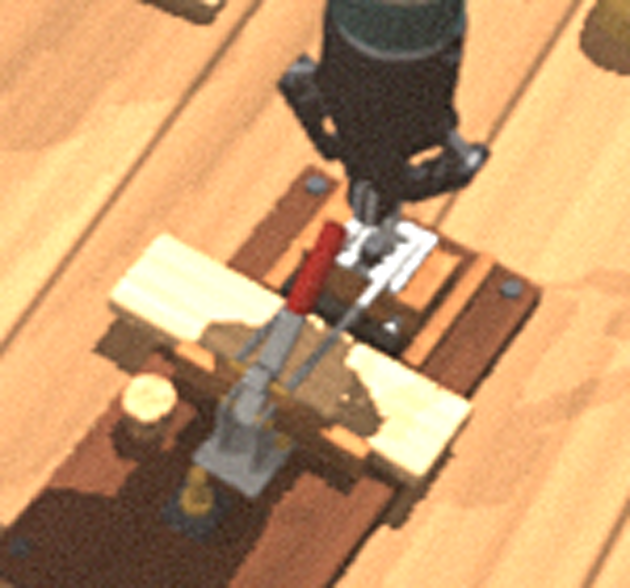

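```bash
python3 - <<'E'
from h import *
print([(z,np.round((proj("scene",W([.1118,-.0,z]))-[300,200])*4.2)) for z in(.11,.121,.135)])
for a in np.arange(2.45,1.5,-.08):
    env.line_to(ltcp(a),vel=.15); s=st("%.2f"%a)
    if np.linalg.norm(s["force"])>25: print("STOP"); break
cv2.imwrite("pics/g9s.png",cv2.resize(cv2.convertScaleAbs(optics.read_camera("scene")[190:330,300:450,::-1],alpha=1.5,beta=10),None,fx=4.2,fy=4.2,interpolation=cv2.INTER_CUBIC))
E
```

```text
[(0.11, array([356., 234.])), (0.121, array([357., 222.])), (0.135, array([359., 208.]))]
2.45 t16.34 J [ 0.1081 -0.0006  0.0763] F [-0.2  1.2 -0.3] op -0.0002
2.37 t16.59 J [ 0.1024 -0.0011  0.0839] F [ 0.1  0.1 -1.4] op 0.0002
2.29 t16.84 J [ 0.0962 -0.0002  0.0899] F [-0.3  2.4  1.9] op -0.0000
2.21 t17.09 J [ 0.0895 -0.0004  0.0959] F [-0.8  4.9  2.9] op 0.0001
2.13 t17.34 J [ 0.0823 -0.0006  0.1015] F [-0.2  4.6  3.6] op 0.0004
2.05 t17.59 J [ 0.074  -0.0006  0.1061] F [0.4 5.5 3.9] op -0.0001
1.97 t17.84 J [ 0.065  -0.0003  0.1097] F [0.2 2.3 2.8] op -0.0001
1.89 t18.09 J [5.580e-02 1.000e-04 1.125e-01] F [-0.1  2.4  1.2] op 0.0004
1.81 t18.34 J [0.0466 0.0004 0.115 ] F [-0.5  0.8  0.7] op 0.0002
1.73 t18.59 J [0.0373 0.0003 0.117 ] F [-0.1  0.8  0.3] op 0.0002
1.65 t18.84 J [2.790e-02 1.000e-04 1.183e-01] F [-1.   1.  -0.5] op 0.0003
1.57 t19.09 J [0.0183 0.     0.1188] F [ 0.8 -0.8  0.6] op 0.0000
```

View pics/g9s.png

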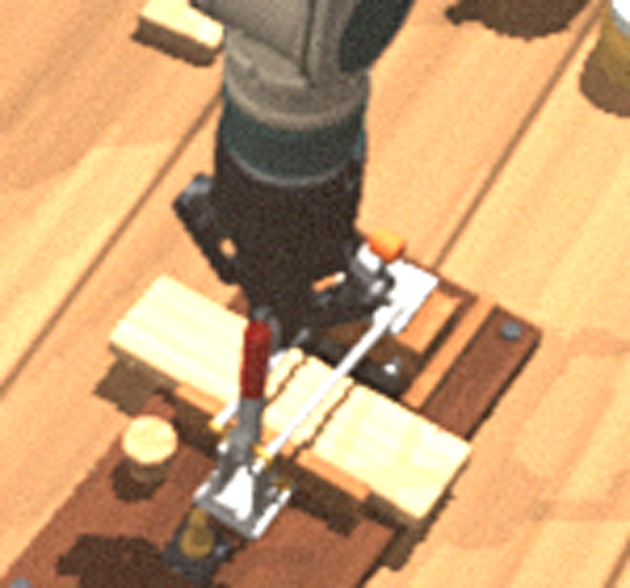

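The lever is upright and the loop still runs to the hook. Continuing over.

```bash
python3 - <<'E'
from h import *
for a in np.arange(1.49,.44,-.08):
    env.line_to(ltcp(a),vel=.12); s=st("%.2f"%a)
    if np.linalg.norm(s["force"])>25: print("STOP"); break
cv2.imwrite("pics/g10s.png",cv2.resize(cv2.convertScaleAbs(optics.read_camera("scene")[210:350,300:450,::-1],alpha=1.5,beta=10),None,fx=4.2,fy=4.2,interpolation=cv2.INTER_CUBIC))
E
```

```text
1.49 t19.39 J [0.0112 0.     0.1193] F [0.1 0.5 0.4] op -0.0001
1.41 t19.64 J [ 0.0035 -0.      0.1192] F [-0.9  2.1  1.5] op -0.0003
1.33 t19.89 J [-4.200e-03 -1.000e-04  1.183e-01] F [0.  1.6 2.2] op 0.0002
1.25 t20.14 J [-0.0116 -0.0002  0.1168] F [-0.2  1.3  1.8] op -0.0001
1.17 t20.39 J [-0.019  -0.0002  0.1147] F [-0.   1.2  2.3] op -0.0002
1.09 t20.64 J [-0.026  -0.0002  0.1119] F [0.  1.5 2.9] op -0.0002
1.01 t20.89 J [-0.0331 -0.0002  0.1087] F [0.4 1.4 3.4] op 0.0001
0.93 t21.14 J [-3.980e-02 -1.000e-04  1.049e-01] F [0.3 0.2 2.9] op -0.0001
0.85 t21.39 J [-4.610e-02 -1.000e-04  1.006e-01] F [1.5 0.8 1.6] op 0.0003
0.77 t21.64 J [-0.052  -0.0001  0.0957] F [1.5 0.5 2.1] op 0.0001
0.69 t21.89 J [-0.0574  0.0001  0.0904] F [0.4 0.7 1.4] op 0.0001
0.61 t22.14 J [-0.0624  0.0002  0.0846] F [0.3 0.3 0.3] op 0.0002
0.53 t22.39 J [-0.0671  0.0002  0.0785] F [1.1 0.5 0.4] op 0.0000
0.45 t22.64 J [-0.0714  0.0004  0.072 ] F [ 0.1  0.3 -0.1] op -0.0002
```

View pics/g10s.png

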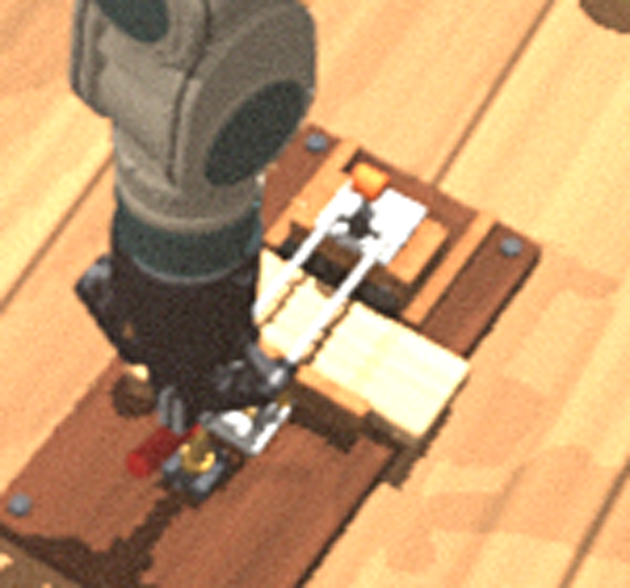

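```bash
python3 - <<'E'
from h import *
for a in(0,.1,.2,.3,.4,.5): print(a,np.round((proj("scene",W([-.12*np.cos(a),0,.065+.12*np.sin(a)]))-[300,210])*4.2))
for a in np.arange(.41,.21,-.04):
    env.line_to(ltcp(a),vel=.05); env.wait(.05); s=st("%.2f"%a)
    if s["force"][2]>9: print("STOP"); break
E
```

```text
0 [126. 521.]
0.1 [127. 510.]
0.2 [129. 496.]
0.3 [132. 482.]
0.4 [137. 465.]
0.5 [142. 448.]
0.41 t22.99 J [-0.0731  0.0002  0.069 ] F [-0.3  0.7  0. ] op 0.0000
0.37 t23.29 J [-0.0747  0.0002  0.0656] F [0.6 1.2 0.8] op -0.0002
0.33 t23.59 J [-0.0764  0.      0.0621] F [1.2 1.  1.5] op -0.0001
0.29 t23.89 J [-0.078   0.0001  0.0586] F [0.2 0.2 0.6] op 0.0001
0.25 t24.19 J [-0.0793  0.0001  0.055 ] F [ 0.2 -0.7  0.7] op -0.0003
```

```bash
python3 - <<'E'
from h import *
cv2.imwrite("pics/g11s.png",cv2.resize(cv2.convertScaleAbs(optics.read_camera("scene")[210:350,300:450,::-1],alpha=1.5,beta=10),None,fx=4.2,fy=4.2,interpolation=cv2.INTER_CUBIC)); st()
E
```

```text
t24.24 J [-0.0793  0.0002  0.055 ] F [-0.7 -0.3  0. ] op -0.0001
```

View pics/g11s.png

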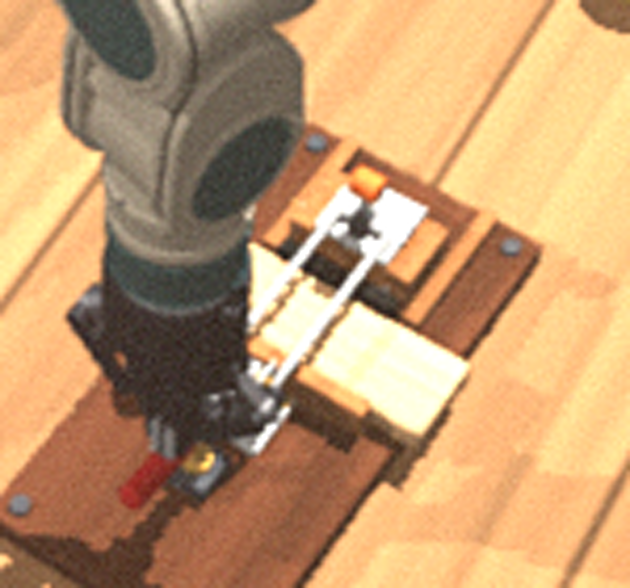

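The lever tip is at crop (128,497), an angle of about 0.2, past the toggle. I'll press down in 0.8 mm steps until it bears on the screw.

```bash
python3 - <<'E'
from h import *
a=.25
while a>-.08:
    a-=.008
    env.line_to(ltcp(a),vel=.02); env.wait(.06)
    f=np.mean([status.state()["force"][2],(env.wait(.02),status.state()["force"][2])[1],(env.wait(.02),status.state()["force"][2])[1]])
    print("%.3f fz %.1f z %.4f"%(a,f,status.state()["tcp_pos"][2]))
    if f>6: break
print(a); st()
E
```

```text
0.242 fz 1.5 z 0.0546
0.234 fz 2.0 z 0.0538
0.226 fz 1.6 z 0.0530
0.218 fz 1.9 z 0.0523
0.210 fz 1.2 z 0.0516
0.202 fz 1.7 z 0.0508
0.194 fz 1.6 z 0.0501
0.186 fz 2.2 z 0.0495
0.178 fz 5.1 z 0.0489
0.170 fz 7.2 z 0.0486
0.16999999999999993
 t27.66 J [-0.0809 -0.0001  0.0486] F [-2.   3.5  7.5] op 0.0001
```

The force rises steadily from an angle of about 0.18, which is the screw. I'll go one small step further, hold, let go and look.

```bash
python3 - <<'E'
from h import *
env.line_to(ltcp(.165),vel=.02); env.wait(.4); s=st("pressed")
p=s["tcp_pos"]; env.line_to(p+[0,0,.10],vel=.1); st("up")
env.line_to(W([-.30,.12,.25]),vel=.25); env.wait(.2); st("away")
im=optics.read_camera("scene");cv2.imwrite("pics/g12full.png",im[:,:,::-1]); cv2.imwrite("pics/g12s.png",cv2.resize(cv2.convertScaleAbs(im[210:350,300:450,::-1],alpha=1.5,beta=10),None,fx=4.2,fy=4.2,interpolation=cv2.INTER_CUBIC))
cv2.imwrite("pics/g12t.png",cv2.resize(optics.read_camera("top")[120:240,235:405,::-1],None,fx=4.6,fy=4.6,interpolation=cv2.INTER_CUBIC))
E
```

```text
pressed t28.31 J [-0.0809 -0.0001  0.0485] F [-2.9  3.5  8.9] op -0.0000
up t29.47 J [-0.0808  0.0006  0.1476] F [-0.1 -0.3  0.6] op -0.0004
away t30.89 J [-0.2989  0.1198  0.2494] F [ 0.2 -0.1  0.1] op -0.0002
```

View pics/g12s.png

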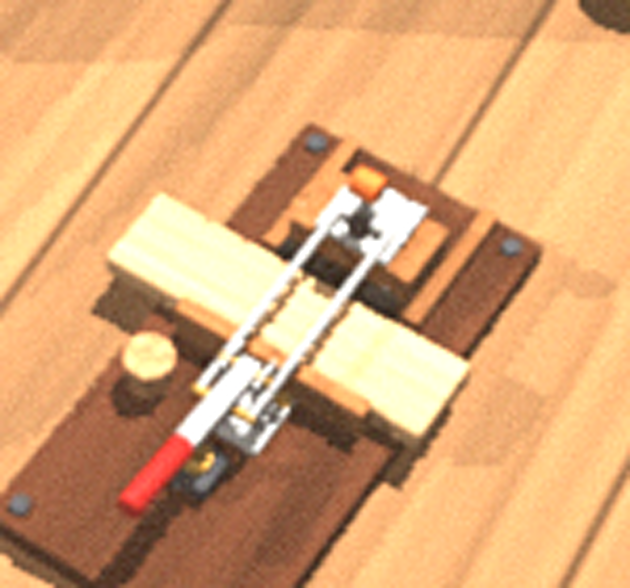

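View pics/g12t.png

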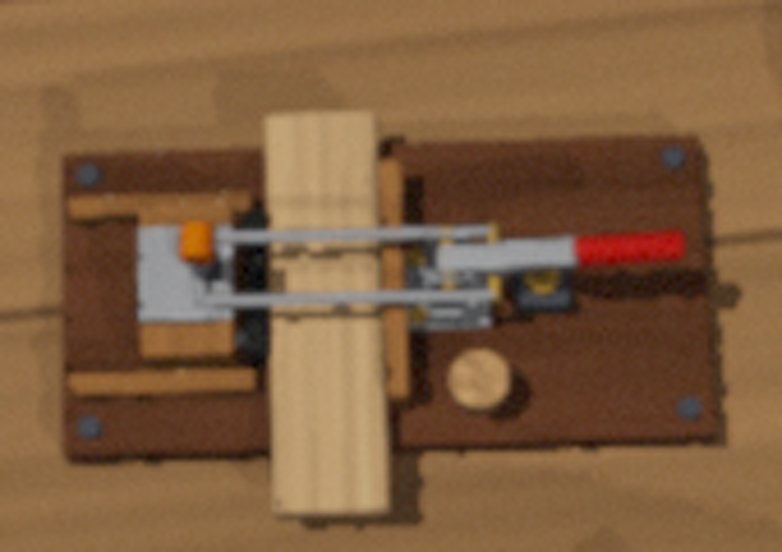

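```bash
python3 - <<'E'
from h import *
t=lambda u,v:T(u,v)-[0,10]
s=lambda u,v:np.array([300+u/4.2,210+v/4.2])
X,e,f=tri(s(130,498),t(682,245)); x=J(X); print("tip",x,np.arctan2(x[2]-.065,-x[0]),e)
X,e,f=tri(s(368,183),t(195,242)); print("knob",J(X))
print("ledge far edge",J(plane("top",t(138,270),.061)),"was .169")
d=cv2.absdiff(cv2.imread("pics/scene0.png"),cv2.imread("pics/g12full.png")).max(2)
k,l,stt,c=cv2.connectedComponentsWithStats(cv2.morphologyEx((d>60).astype(np.uint8),cv2.MORPH_OPEN,np.ones((3,3))))
print([q.tolist() for q in stt[1:] if q[4]>25])
E
```

```text
tip [-0.11782953  0.00098953  0.08559593] 0.17304606541423936 [-0.67833796  0.17492341]
knob [ 0.12389341 -0.00046048  0.10505384]
ledge far edge [ 0.1561576 -0.0016132  0.061    ] was .169
[[125, 0, 77, 177, 8042], [223, 30, 16, 17, 129], [195, 56, 59, 109, 3652], [130, 130, 11, 19, 147], [264, 135, 81, 39, 1081], [165, 139, 40, 43, 1322], [134, 151, 18, 26, 302], [206, 169, 18, 26, 337], [224, 171, 94, 46, 1739], [75, 179, 175, 301, 20421], [191, 237, 9, 7, 37], [362, 247, 7, 6, 35], [375, 248, 28, 18, 185], [386, 267, 13, 9, 48], [363, 278, 10, 13, 59], [372, 280, 13, 16, 61], [352, 295, 10, 10, 60], [330, 308, 20, 22, 148], [166, 417, 18, 15, 144]]
```

View pics/g12full.png

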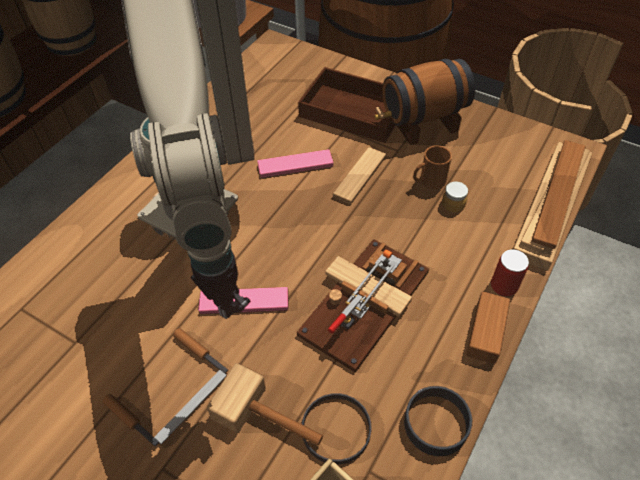

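The last picture shows the crossbar home: bar x is about 0.124 and the seat about 0.124. The lever is down at an angle of about 0.17, matching the angle where I felt the screw. The stave and bystanders are in place and the arm is clear, so I'm handing the job in.

```bash
python3 - <<'E'
from h import *
st(); ticket.sign_off(); st()
E
```

```text
t30.99 J [-0.2992  0.1198  0.2496] F [-0.3  0.1 -0.8] op 0.0002
the job is handed in; nothing more can be done
the job is handed in; nothing more can be done
```

The stave is clamped and the job is handed in at about 31 s of the 64 s allowed; sign-off gave no verdict. I pinched the orange knob and swung the loop down so its bar lay on the ledge about 20 mm behind the hook. I then threw the red lever over with closed fingertips and pressed it onto the screw with about 9 N. After that I let go and moved the arm clear.

- **Last checks:** the bar and the hook's seat both measure about 124 mm along the jig from the pivot, so the bar is home. The lever rests at about 0.17 rad, the same angle where I felt the screw. The jaw has moved about 13 mm onto the stave, and the stave and the other things on the bench look unmoved.
- **Not measured:** I could not read the forces between lever and screw or between jaw and stave, so the "over 1 N" and "over 15 N" conditions are unconfirmed. The pressing force is known only from the wrist.
- **One disagreement:** the real fingertips sat about 41 mm behind the reported TCP. Both cameras showed it, and my first try at the knob closed on nothing. I corrected all later moves for this, and the knob grasp then stopped at 17.7 mm on the 18 mm knob.

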